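Work a square tube in behind the clamp post of a tacking jig

TASK

Load the square steel tube into the tacking jig by pushing only, without gripping or lifting it: push its right-hand end in behind the clamp post, then push its left-hand end until the tube has swung fully home in the bay, flat along the back fence between the two end stops. After that, push the clamp arm round by its upright black grip until it stands straight across the tube, at the end of its swing. Leave the small things lying round the jig where they are.

Things in the scene. Friction and masses are not known exactly. Their poses are not given: they have to be found in the camera images.
- tube: the work: dark square steel tube 30 x 30 x 220 mm, about 0.4 kg, both ends closed flush with welded plates. Origin: centre of its underside; y runs along it to its left-hand end, z up. It starts flat on the jig's plate in front of the bay and roughly parallel to it, shifted left so that its right-hand end is left of the clamp post
- tube_left (a point): centre of the tube's left-hand end face (tube frame 0, +110, +15 mm)
- tube_right (a point): centre of the tube's right-hand end face (tube frame 0, -110, +15 mm)
- jig: fixed tacking jig: steel plate 230 (x) x 395 (y) x 12 mm with dark holes; along its back edge a fence and two end stops form the bay. Origin: underside of the plate, on the bench; x to the back (to the fence), y left. Here, in mm: plate x -115 to 115, y -190 to 205, top z 12; fence front face x = 95, 12 thick, top z 37
- bay (a point): where the centre of the tube's underside belongs when home (jig frame 80, -30, 12 mm), midway between the stops, axes as the jig's; home, the tube lies along its y axis, touching the fence. The bay is 228 mm long for the 220 mm tube
- left_stop (a point): top inner front corner of the left end stop (jig frame 75, 84, 40 mm): inner face at y = 84, 24 mm wide, reaching 20 mm forward of the fence, with an 8 mm 45-degree lead-in chamfer cut off this corner
- right_stop (a point): top inner front corner of the right end stop (jig frame 65, -144, 40 mm): inner face at y = -144, 24 mm wide, reaching 30 mm forward of the fence
- clamp_post: fixed round post of the swing clamp, 20 mm diameter, in front of the bay's right-hand part (jig x = 45, y -98 to -74 mm); 40 mm free between post and fence. It blocks a straight push into the bay. Origin: on its axis at the plate's top; axes as the jig's. Its foot, 6 mm thick and 26 mm wide, reaches 37 mm in front of the axis and 9 mm behind it
- clamp_arm (a joint): angle of the clamp arm about the post, rad: 0 points right (jig -y), grows anticlockwise seen from above; at 1.571 it points straight back (jig +x) across the tube and meets its stop. It stays where left; about 1 N at the grip turns it. Grey, 18 mm wide, 78 mm long from the axis; arm 36 and its screw pad 33 mm above the plate, so clear over the tube; nut and screw top at 59 mm
- clamp_pin (a point): centre of the upright black grip at the arm's free end, 70 mm from the post's axis: 16 mm diameter, from 46 to 74 mm above the plate, this point at 62 mm
- soapstone: bystander: thin grey soapstone holder 14 x 128 x 11 mm on the bench to the left of the jig; origin under its centre
- copper_nozzle: bystander: copper welding nozzle 22 x 60 mm, lying on the bench to the left of the jig; origin under its centre
- fillet_gauge: bystander: flat steel fillet gauge 60 x 75 x 9 mm on the bench to the left of the jig, near the bench's front edge; origin under its centre

How it is judged:
By the outcome, as a careful person would: the job done as asked, in the order asked, and still so for the second after the job is handed in, with the robot touching nothing.
It also fails if it takes over 72 s, if anything falls off the work surface, if the arm or the gripper's body presses on something with over 40 N, if the wrist force passes 120 N, or if a joint passes its speed limit or range.

ROBOT

A 6-joint arm with a two-finger parallel gripper is mounted at the origin on a cart in front of the work surface, level with it; the furniture and walls round the work are solid. World frame = base frame: x ahead of the robot, y to its left, z up, the work surface at z = 0. Lengths are in mm, angles in rad, forces in N, time in s.
With the tool pointing down it reaches from about 275 to 750 mm from the base axis. Payload 10.2 kg.
Tool frame: the origin (TCP) lies midway between the tips of the shut fingers; the grasp point (between the pads) lies 19 mm behind it; z points along the fingers, y is the line along which they close (so a half turn about z gives the same grasp; the last joint's range is limited). The gripper opens to 85 mm and grips with 20 to 120 N. Pads are 22 mm wide; open, the fingers measure 114 mm over their backs; the gripper's body (76 mm by 85 mm) begins 54 mm behind the grasp point. The pads swing forward as they close: fully open they stand 13 mm farther back than shut.
Start: joints at [1.063, 0.313, 1.498, -0, 1.331, -0.223], TCP at [147.52, 503.854, 231.294] pointing down, gripper open.
Joint ranges: [-2.94, 2.94], [-0.97, 2.17], [0.19, 2.56], [-1.23, 4.37], [0.02, 3.11], [-2.88, 2.88]. Speed limits (rad/s): [2.39, 2.39, 3.01, 3.14, 3.14, 3.14].

INTERFACE

Orientations are given as a rotation vector (axis times angle).
In Python, from bench import bot gives the robot as it stands. Calls block until the motion is done:
- bot.move_to(position, orientation): joint-space move of the TCP to a pose.
- bot.move_l(position, rot=None, velocity=150): straight line of the TCP; rot=None keeps the orientation; velocity is the mean speed in mm/s.
- bot.move_joints(angles): joint-space move.
- bot.grip(opening): finger opening in mm; the grip force is fixed at half the most; returns when the fingers have stopped.
- bot.hold(seconds).
- bot.solve_ik(position, orientation): joint angles nearest the present ones, or None.
- bot.get_state(): the state.
- bot.camera(name): name is "scene" or "top"; returns the picture (384x512x3 uint8, red, green, blue); there is no depth.
- bot.camera_info(name): a dict with "vfov" (degrees; the focal length in pixels is half the picture's height over the tangent of half this angle, whatever the lens; pixels are square), "cx", "cy" (the principal point, pixels), "extrinsics" (4x4, takes a point from world to camera coordinates). Camera axes: x right, y up, looking along -z (the intrinsics and any distortion apply to the point x, -y, -z); pixel columns grow to the right and rows downward; lengths in mm; the calibration is good to about 2 mm. A picture is of the moment at which its call begins. camera_info takes no time and is no camera call.
A pose or a line that the arm cannot do raises bot.Unreachable and nothing moves.
- bot.hand_in(): hands the job in; it is judged then, once.
Trained networks look in the newest picture that a camera, given by its name, has taken for a name from the list of things; names that differ only in an ending like _2 or _b are one class to them, and where a whole thing is asked for, a point or a joint stands for the part that bears it (a point fixed in the world has none). Each returns a list of dicts, best first, with "confidence" (0 to 1); they miss things now and then, are a little off and sometimes report something else, mostly with a low value. They report only what shows in the picture. A call takes as long as a camera call.
- bot.cut_out(camera, name): "pixels" (384x512 bool, what is visible of it).
- bot.landmark_of(camera, name): "at" ([x, y, z] in mm, in the coordinates of the camera as it stood for that picture, good to about 4 mm: a listed point, or the origin of a listed thing).
The state is a dict: "clock": time; "qpos": joint angles; "joint_vel": joint speeds; "joint_torque": joint torques, N m; "eef_pos": TCP position; "orientation": TCP orientation; "ft_force": force on the tool from outside, world axes, zero at the start; "wrist_torque": the same for the moment, N m; "finger_gap": finger opening in mm; "finger_force": force on a finger pad.
Only numpy, scipy, OpenCV 4.12 (cv2) and the standard library are available. Lean on these libraries where they do the work, as an engineer would, in place of code of your own. Each camera call takes 0.05 s, during which the arm holds its last target. There are 200 camera calls.

## Working session

There is one attempt and no reset: what is moved stays moved. The work goes in short steps, each a Python script; the robot and the scene stay as the last script left them, time stands still between calls to the robot, and variables do not carry over. Pictures are saved under pics/ and viewed, at most 10 in all, crops included, and the job is handed in when it is done.

```bash
ls; mkdir -p pics; cat > h.py <<'E'
import numpy as np, cv2
from bench import bot
def cam2w(c,p):
    T=np.array(bot.camera_info(c)["extrinsics"]); return (np.linalg.inv(T)@np.r_[p,1])[:3]
def save(c,n,s=1.5):
    im=np.asarray(bot.camera(c)); cv2.imwrite(f"pics/{n}.png",cv2.resize(im[:,:,::-1],None,fx=s,fy=s)); return im
def look(c,names):
    for n in names:
        r=bot.landmark_of(c,n)
        print(c,n,[(np.round(cam2w(c,d["at"]),1).tolist(),round(d["confidence"],2)) for d in r[:2]])
E
python3 - <<'E'
from h import *
for c in("top","scene"):
    print(c,{k:(np.round(v,2).tolist()) for k,v in bot.camera_info(c).items() if not isinstance(v,str)})
    save(c,c+"0",1.5)
    look(c,["jig","bay","tube","tube_left","tube_right","left_stop","right_stop","clamp_post","clamp_pin","clamp_arm","soapstone","copper_nozzle","fillet_gauge"])
s=bot.get_state();print(s["clock"],s["orientation"],s["eef_pos"],s["finger_gap"])
E
```

```text
pics
top {'vfov': 46.09, 'cx': 254.64, 'cy': 195.23, 'extrinsics': [[-0.0, -1.0, 0.01, 244.02], [0.98, -0.0, 0.18, -528.67], [-0.18, 0.01, 0.98, -977.9], [0.0, 0.0, 0.0, 1.0]]}
top jig [([513.5, 158.4, -0.1], 0.56)]
top bay [([601.6, 134.5, 11.2], 0.9)]
top tube [([491.9, 241.3, 17.1], 0.8)]
top tube_left [([470.2, 347.0, 26.3], 0.63)]
top tube_right [([517.8, 130.1, 35.2], 0.97), ([524.8, 462.2, 3.1], 0.74)]
top left_stop [([583.2, 250.5, 42.9], 0.81), ([390.4, 498.0, 4.5], 0.48)]
top right_stop [([597.9, 21.8, 44.3], 0.64)]
top clamp_post [([569.4, 64.0, 12.8], 0.79)]
top clamp_pin [([562.9, 2.3, 76.0], 0.89), ([469.8, 347.8, 29.3], 0.62)]Traceback (most recent call last):
  File "<stdin>", line 5, in <module>
  File "h.py", line 9, in look
    r=bot.landmark_of(c,n)
ValueError: it knows: bay, clamp_pin, clamp_post, copper_nozzle, fillet_gauge, jig, left_stop, right_stop, soapstone, tube, tube_left, tube_right
```

```bash
python3 - <<'E'
from h import *
c="scene"
print(c,{k:(np.round(v,2).tolist()) for k,v in bot.camera_info(c).items() if not isinstance(v,str)})
save(c,c+"0",1.5)
look(c,["jig","bay","tube","tube_left","tube_right","left_stop","right_stop","clamp_post","clamp_pin","soapstone"])
s=bot.get_state();print(s["clock"],s["orientation"],s["eef_pos"],s["finger_gap"])
E
```

```text
scene {'vfov': 42.69, 'cx': 249.53, 'cy': 202.28, 'extrinsics': [[0.72, -0.69, -0.0, -217.94], [0.44, 0.46, 0.77, -395.55], [-0.53, -0.56, 0.64, -812.41], [0.0, 0.0, 0.0, 1.0]]}
scene jig [([515.5, 157.1, 1.9], 0.65)]
scene bay [([599.6, 133.2, 9.7], 0.82), ([515.5, 128.5, 30.5], 0.23)]
scene tube [([493.5, 237.9, 10.0], 0.93)]
scene tube_left [([467.5, 343.2, 28.7], 0.91)]
scene tube_right [([515.8, 127.8, 30.8], 0.73)]
scene left_stop [([581.6, 248.5, 40.9], 0.79), ([599.7, 131.9, 8.4], 0.57)]
scene right_stop [([599.7, 20.5, 46.1], 0.64)]
scene clamp_post [([571.0, 66.7, 17.3], 0.81), ([530.7, 461.7, 3.3], 0.18)]
scene clamp_pin [([566.7, -1.7, 75.5], 0.78)]
scene soapstone [([531.2, 462.1, 0.7], 0.46), ([596.9, 134.3, 9.9], 0.33)]
1.05 [-4.45929291e-01 -3.10975642e+00  1.00061999e-04] [147.5247103  503.8472361  231.26617877] 85.42387942222179
```

View pics/top0.png

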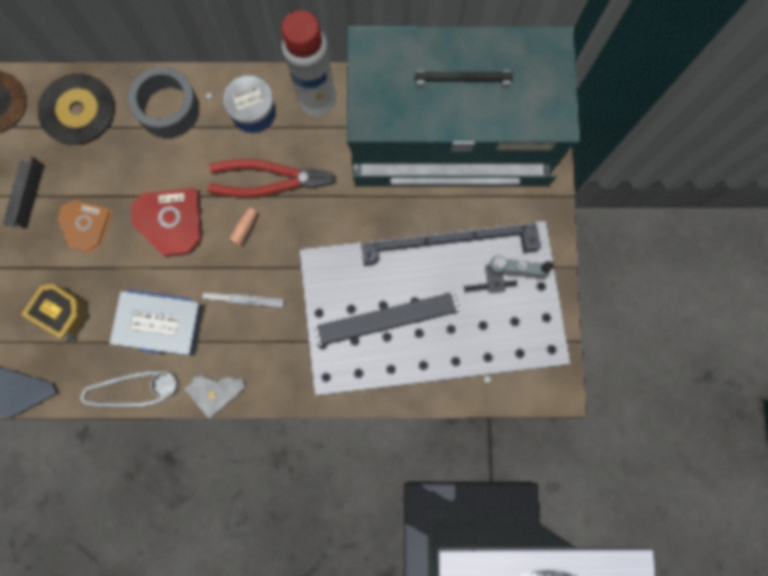

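View pics/scene0.png

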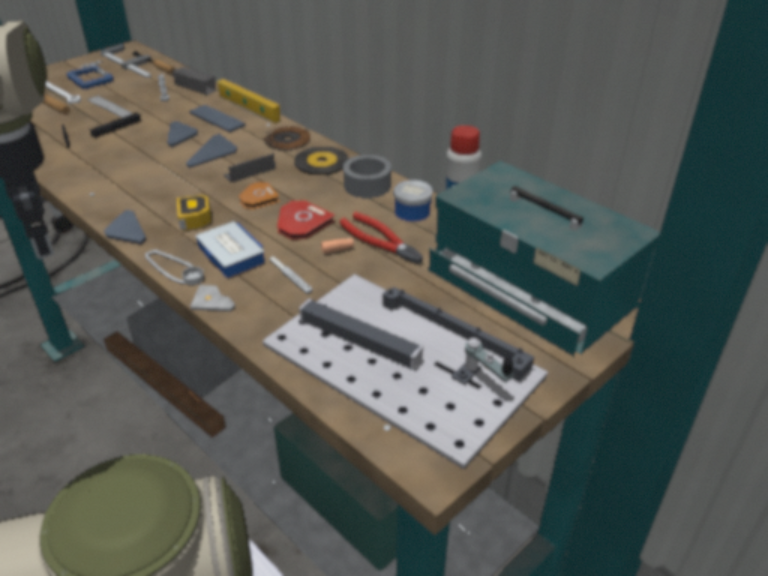

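The top view shows the tube from (320,333) to (455,300), the post at (498,264), the grip at (547,268) and the fence from (365,250) to (538,238). The toolbox front is at row 185, and there is an unexplained dark bar at (465–515,287). The scene view agrees. Next I'll fit the jig frame and check it with an overlay.

```bash
cat >> h.py <<'E'
from scipy.optimize import least_squares
def proj(c,P):
    i=bot.camera_info(c);T=np.array(i["extrinsics"]);p=np.atleast_2d(P)@T[:3,:3].T+T[:3,3]
    f=192/np.tan(np.radians(i["vfov"])/2);K=np.array([[f,0,i["cx"]],[0,f,i["cy"]],[0,0,1]])
    d=np.array(i.get("distortion",np.zeros(5)),float) if not isinstance(i.get("distortion"),(str,dict)) else np.zeros(5)
    return cv2.projectPoints(p*[1,-1,-1],np.zeros(3),np.zeros(3),K,d)[0][:,0]
def R2(a): return np.array([[np.cos(a),-np.sin(a)],[np.sin(a),np.cos(a)]])
def fit(J,W):
    J,W=np.array(J,float),np.array(W,float)
    return least_squares(lambda q:((J@R2(q[2]).T+q[:2])-W).ravel(),[514,158,.115],loss="soft_l1",f_scale=3).x
E
python3 - <<'E'
from h import *
print({k:v for k,v in bot.camera_info("top").items() if k not in("extrinsics",)})
J=[(0,0),(80,-30),(75,84),(65,-144)]*2
W=[(513.5,158.4),(601.6,134.5),(583.2,250.5),(597.9,21.8),(515.5,157.1),(599.6,133.2),(581.6,248.5),(599.7,20.5)]
q=fit(J,W);print(q, np.round(np.array(J)@R2(q[2]).T+q[:2]-W,1).tolist())
inv=lambda w:np.round((np.array(w)-q[:2])@R2(q[2]),1).tolist()
for n,w in dict(post=(570.2,65.4),pin=(564.8,.3),tl=(468.8,345.1),tr=(516.8,129),t=(492.7,239.6)).items():print(n,inv(w))
j2w=lambda x,y,z:np.r_[R2(q[2])@[x,y]+q[:2],z]
out=[]
for c,(u0,v0,u1,v1) in dict(top=(195,140,390,270),scene=(165,175,370,315)).items():
    im=cv2.imread(f"pics/{c}0.png");im=cv2.resize(im,None,fx=2.6,fy=2.6,interpolation=cv2.INTER_CUBIC);s=3.9
    def poly(P,col,cl=True):
        cv2.polylines(im,[np.int32((proj(c,np.array(P))+.5)*s)],cl,col,1)
    poly([j2w(x,y,12) for x,y in((-115,-190),(115,-190),(115,205),(-115,205))],(0,0,255))
    poly([j2w(x,y,37) for x,y in((95,-144),(95,84))],(0,255,0),0)
    for y in(-98,):poly([j2w(45+10*np.cos(t),y+10*np.sin(t),48) for t in np.arange(0,6.3,.4)],(255,0,255))
    a,b=np.array((468.8,345.1)),np.array((516.8,129.));m=(a+b)/2;d=(a-b)/np.linalg.norm(a-b);n=np.array([d[1],-d[0]])
    poly([np.r_[m+i*110*d+k*15*n,42] for i,k in((1,1),(1,-1),(-1,-1),(-1,1))],(0,255,255))
    o=im[int(v0*s):int(v1*s),int(u0*s):int(u1*s)];cv2.imwrite(f"pics/ov_{c}.png",cv2.resize(o,(790,int(790*o.shape[0]/o.shape[1]))))
E
```

```text
{'vfov': 46.09345516491369, 'cx': 254.63759205658292, 'cy': 195.23334044775058}
[5.16976842e+02 1.56742669e+02 1.13480245e-01] [[3.5, -1.7], [-1.7, 1.5], [-1.2, -1.8], [-0.0, -0.8], [1.5, -0.4], [0.3, 2.8], [0.4, 0.2], [-1.8, 0.5]]
post [42.5, -96.8]
pin [29.8, -160.9]
tl [-26.5, 192.6]
tr [-3.3, -27.5]
t [-14.7, 85.1]
```

View pics/ov_top.png

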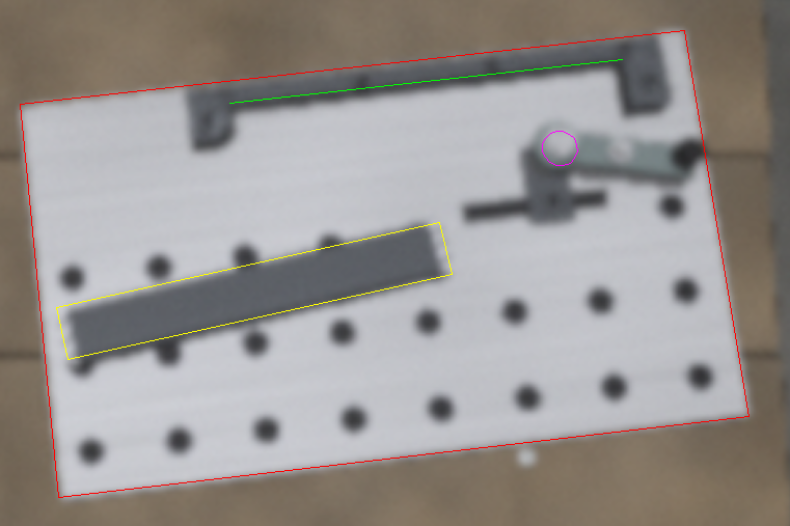

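View pics/ov_scene.png

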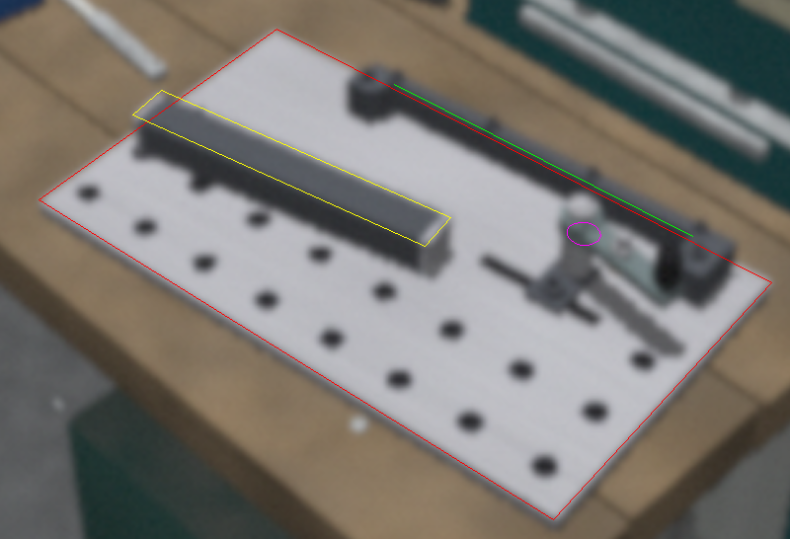

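```bash
cat >> h.py <<'E'
from scipy.spatial.transform import Rotation as Ro
Q=np.array([517.,156.7,.1135])
def j2w(x,y,z): return np.r_[R2(Q[2])@[x,y]+Q[:2],z]
def w2j(w): return np.round((np.array(w)[:2]-Q[:2])@R2(Q[2]),1)
def ori(a):  # tool down, tool y along jig-yaw a from jig y
    p=a+Q[2];c,s=np.cos(p),np.sin(p)
    return Ro.from_matrix(np.array([[-c,-s,0],[-s,c,0],[0,0,-1]])).as_rotvec()
def L(x,y,z,v=150,a=None):
    bot.move_l(j2w(x,y,z),None if a is None else ori(a),v)
def st(t=""):
    s=bot.get_state();print(t,round(s["clock"],1),w2j(s["eef_pos"]),round(float(s["eef_pos"][2]),1),"F",np.round(R2(Q[2]).T@np.array(s["ft_force"])[:2],1),np.round(s["ft_force"][2],1))
def see(names=("tube_left","tube_right","tube")):
    for c in("top","scene"):
        bot.camera(c)
        for n in names:
            print(c,n,[(w2j(w:=cam2w(c,d["at"])),round(float(w[2])),round(d["confidence"],2)) for d in bot.landmark_of(c,n)[:2]])
E
python3 - <<'E'
from h import *
a=.14
bot.move_to(j2w(-68,79,120),ori(a)); st()
L(-68,79,14); st("down")
L(24,79.5,14,60); st("pushed")
L(10,79.5,14); L(10,79.5,110); L(-60,120,200); st()
see()
save("top","a1")
E
```

```text
2.6 [-68.1  79.6] 120.2 F [0.3 0.3] 0.0
down 3.5 [-67.5  79.2] 14.7 F [ 0.8 -0.4] 0.6
pushed 5.1 [24.  79.5] 13.9 F [-1.  -0.6] -0.1
 7.1 [-60.  119.7] 199.2 F [0.1 0.6] -0.2
top tube_left [(array([  31.6, -162.2]), 75, 0.39), (array([75.3, 88.1]), 44, 0.2)]
top tube_right [(array([ 64.5, -26.2]), 35, 0.61)]
top tube []
scene tube_left []
scene tube_right [(array([ 63.2, -26.2]), 32, 0.94), (array([-0.2,  2.4]), -1, 0.7)]
scene tube [(array([ 79.2, -34.2]), 10, 0.64), (array([52.1, 82.1]), 9, 0.62)]
```

```bash
python3 - <<'E'
from h import *
th=.14; u=np.array([-np.sin(th),np.cos(th)])
le=np.array([64+15.3*0,-26.5])+220*u; print(le)
best=None
for k in(np.pi/2,-np.pi/2):
    r=bot.solve_ik(j2w(*(le+41*u),110),ori(th+k)); print(None if r is None else np.round(r,2))
    if r is not None and (best is None or abs(r[5])<best[0]): best=(abs(r[5]),k)
k=best[1]
bot.move_to(j2w(*(le+41*u),110),ori(th+k)); bot.grip(0)
L(*(le+41*u),22); st("down")
L(*(le+(11-95)*u),22,60); st("p95")
L(*(le+(11-105)*u),22,40); st("p105")
L(*(le+(11-85)*u),22);L(*(le+20*u),110); L(-60,150,200); st()
see()
save("top","a2")
E
```

```text
[ 33.30051478 191.34751917]
None
[ 0.47  0.69  1.24 -0.    1.22  0.21]
down 10.6 [ 28.2 232.2] 23.1 F [ 0.2 -0.4] 0.5
p95 12.8 [ 45.  108.2] 22.0 F [0.7 0.7] 0.2
p105 13.2 [46.6 97.6] 22.0 F [ 0.3 -0.2] 0.1
 15.6 [-59.9 150. ] 199.4 F [ 0.4 -0.2] -0.3
top tube_left [(array([55.3, 90.1]), 30, 0.9)]
top tube_right [(array([  79. , -133.7]), 34, 0.75)]
top tube [(array([ 67.2, -22.5]), 15, 0.94)]
scene tube_left [(array([51.2, 89. ]), 29, 0.87)]
scene tube_right [(array([  79.8, -131.8]), 32, 0.71)]
scene tube [(array([ 66.1, -22.5]), 11, 0.88)]
```

View pics/a2.png

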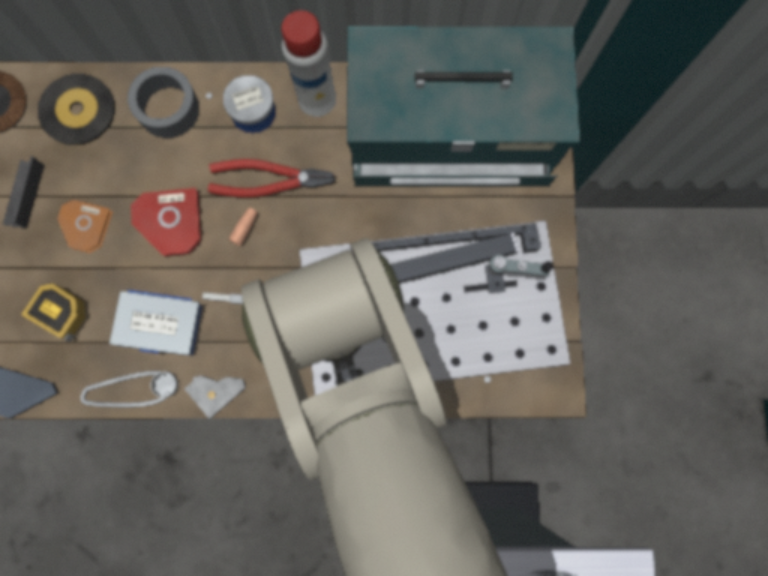

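The top view shows the tube's right end now behind the post, near (505,248), and lying against the fence. Next come the last ~9 mm along its axis, then the swing home.

```bash
cat >> h.py <<'E'
def press(x0,x1,y,z,step=2,lim=14):
    x=x0
    while x<x1:
        x=min(x+step,x1); L(x,y,z,30)
        f=R2(Q[2]).T@np.array(bot.get_state()["ft_force"])[:2]
        if abs(f[0])>lim: break
    st(f"press y{y}")
E
python3 - <<'E'
from h import *
bot.move_to(j2w(49,125,110),ori(.12-np.pi/2)); L(49,125,22); L(50,100,22)
L(51,89,22,30); st("ax"); L(50,112,22); L(30,112,100)
bot.move_to(j2w(5,62,100),ori(.05)); L(5,62,22)
L(44,62,22,50); st("pre"); press(44,58,62,22)
L(30,62,22); L(10,62,100); L(-60,150,200); see(); save("scene","b1")
E
```

```text
ax 18.3 [51.1 88.9] 22.0 F [0.5 0.6] 0.3
pre 22.2 [44.  61.9] 21.9 F [-0.4  0.6] 0.1
press y62 23.8 [52.2 62.1] 21.9 F [-23.4  -0.6] 15.7
top tube_left [(array([81.8, 79.8]), 29, 0.63)]
top tube_right [(array([  71.4, -145.7]), 35, 0.98)]
top tube [(array([ 74. , -30.5]), 15, 0.77), (array([  64.8, -140.3]), 41, 0.37)]
scene tube_left [(array([80.4, 76. ]), 27, 0.97)]
scene tube_right [(array([  66.2, -140.9]), 29, 0.87)]
scene tube [(array([ 77. , -34.3]), 12, 0.59)]
```

View pics/b1.png

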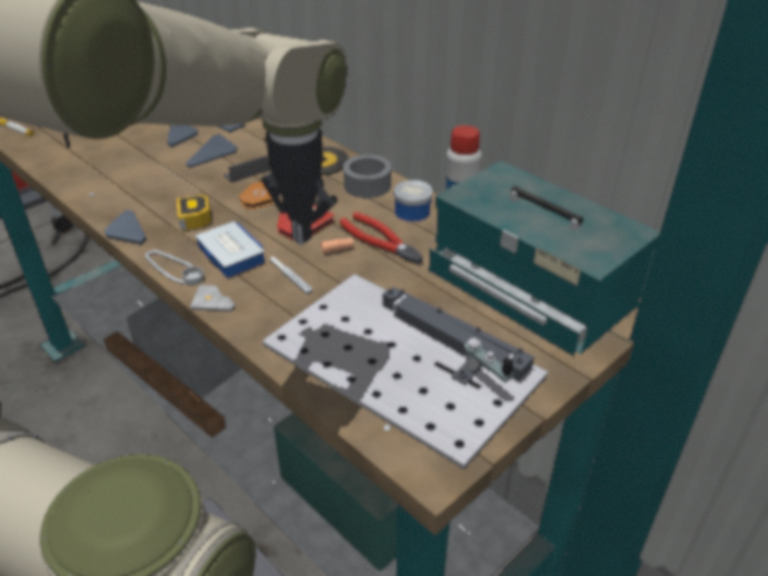

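The scene view shows the left end home against the fence, near (385,298). The right end is still about 10 mm off, resting on the post, so I'll press beside the post next.

```bash
python3 - <<'E'
from h import *
bot.move_to(j2w(5,-58,100),ori(0)); L(5,-58,22)
L(34,-58,22,60); press(34,60,-58,22)
L(30,-58,22);L(30,-10,22); press(44,60,-10,22)
L(30,-10,22);L(30,60,22); press(44,60,60,22)
L(30,60,22); L(10,60,100); L(-60,150,200); see(("tube_left","tube_right","tube","clamp_pin","clamp_post"))
E
```

```text
press y-58 31.4 [ 53.5 -58. ] 22.2 F [-16.6  -0.5] 16.8
press y-10 34.1 [53.1 -9.9] 21.8 F [-16.5  -1.4] 11.3
press y60 37.0 [52.7 60.1] 21.8 F [-19.   -1.6] 12.3
top tube_left [(array([79.7, 81.1]), 28, 0.77)]
top tube_right [(array([83.2, 80.6]), 27, 0.4)]
top tube [(array([ 78.8, -28.4]), 17, 0.57)]
top clamp_pin [(array([  28.8, -160.7]), 73, 0.76)]
top clamp_post [(array([ 42.6, -98.6]), 12, 0.83)]
scene tube_left [(array([81. , 76.9]), 29, 0.81), (array([ 43.5, 301.6]), 3, 0.29)]
scene tube_right [(array([  77.9, -142. ]), 28, 0.73)]
scene tube [(array([ 84.9, -36.6]), 10, 0.98)]
scene clamp_pin [(array([  31., -163.]), 76, 0.92)]
scene clamp_post [(array([ 43.3, -91.9]), 20, 0.69)]
```

Contact came at x ≈ 53 at all three places, so the tube is flat on the fence. Before swinging the clamp I'll check reach and the toolbox clearance.

```bash
python3 - <<'E'
from h import *
from scipy.optimize import fsolve
for px,py in((455,185),(455,168),(455,140)):
    print(py,[(z,np.round(fsolve(lambda w:proj("top",[w[0],w[1],z])[0]*1.5-[px,py],[690,130]))) for z in(0,60,130,170)])
for px,py in((430,262),(437,205),(580,345),(590,283)):
    print("sc",py,[(z,np.round(fsolve(lambda w:proj("scene",[w[0],w[1],z])[0]*1.5-[px,py],[690,130]))) for z in(0,60,130,170)])
for off in(0,-np.pi/2):
  for a in(-.25,.4,1,1.6):
    r=np.array([np.sin(a),-np.cos(a)]);t=np.array([np.cos(a),np.sin(a)])
    p=np.array([45,-95])+70*r-22*t
    s=bot.solve_ik(j2w(*p,66),ori(a+off));print(off,a,j2w(*p,66).round(),None if s is None else np.round(s,2))
E
```

```text
185 [(0, array([716., 123.])), (60, array([695., 130.])), (130, array([671., 139.])), (170, array([657., 144.]))]
168 [(0, array([745., 122.])), (60, array([723., 130.])), (130, array([696., 138.])), (170, array([681., 143.]))]
140 [(0, array([794., 121.])), (60, array([769., 129.])), (130, array([739., 137.])), (170, array([722., 142.]))]
sc 262 [(0, array([743., 312.])), (60, array([682., 258.])), (130, array([611., 196.])), (170, array([570., 160.]))]
sc 205 [(0, array([900., 438.])), (60, array([827., 375.])), (130, array([742., 302.])), (170, array([694., 260.]))]
sc 345 [(0, array([753., -14.])), (60, array([691., -43.])), (130, array([618., -78.])), (170, array([577., -98.]))]
sc 283 [(0, array([904.,  68.])), (60, array([831.,  32.])), (130, array([746., -10.])), (170, array([697., -33.]))]
0 -0.25 [541.   1.  66.] [-0.21  0.53  1.64  0.    0.97 -1.65]
0 0.4 [588.  -4.  66.] [-0.21  0.62  1.49 -0.    1.03 -2.29]
0 1 [626.  17.  66.] [-0.16  0.69  1.36 -0.    1.09 -2.84]
0 1.6 [645.  56.  66.] None
-1.5707963267948966 -0.25 [541.   1.  66.] [-0.21  0.53  1.64 -0.    0.97 -0.08]
-1.5707963267948966 0.4 [588.  -4.  66.] [-0.21  0.62  1.49 -0.    1.03 -0.72]
-1.5707963267948966 1 [626.  17.  66.] [-0.16  0.69  1.36 -0.    1.09 -1.27]
-1.5707963267948966 1.6 [645.  56.  66.] [-0.09  0.73  1.28  0.    1.13 -1.81]
```

```bash
python3 - <<'E'
from h import *
C=np.array([45,-95.])
def pose(a,g):
    r=np.array([np.sin(a),-np.cos(a)]);t=np.array([np.cos(a),np.sin(a)]);return C+69*r-g*t
bot.move_to(j2w(*pose(-.22,42),140),ori(-.22-np.pi/2)); L(*pose(-.22,42),66); st("down")
for a in list(np.arange(-.22,1.4,.16))+list(np.arange(1.42,1.85,.04)):
    L(*pose(a,22),66,100 if a<1.4 else 40,a-np.pi/2)
    f=R2(Q[2]).T@np.array(bot.get_state()["ft_force"])[:2]; ft=f@[np.cos(a),np.sin(a)]
    if ft<-9: break
print("a",a,"ft",ft); st()
L(*pose(a,40),66); L(*pose(a,45),150); L(-60,150,220); st()
see(("clamp_pin","tube_left","tube_right","tube","clamp_post"))
save("top","c1"); save("scene","c1s")
for c,s,b in(("top","c1",(190,130,390,280)),("scene","c1s",(165,170,385,320))):
    im=cv2.imread(f"pics/{s}.png");b=[int(v*1.5) for v in b]
    cv2.imwrite(f"pics/{s}z.png",cv2.resize(im[b[1]:b[3],b[0]:b[2]],None,fx=2.4,fy=2.4,interpolation=cv2.INTER_CUBIC))
E
```

```text
down 41.6 [ -10.5 -152.9] 66.8 F [ 0.3 -0.7] 0.1
a 1.6600000000000001 ft -18.428746722006256
 46.7 [ 115.4 -115. ] 66.1 F [ -3.7 -18.8] -0.1
 50.1 [-59.8 149.7] 219.8 F [0.8 0.6] 0.7
top clamp_pin [(array([115.7, -90.5]), 75, 0.56), (array([  77.1, -145.1]), 35, 0.39)]
top tube_left [(array([81. , 80.4]), 28, 0.7), (array([  43.9, -100.2]), 13, 0.22)]
top tube_right [(array([  63. , -144.1]), 41, 0.7), (array([  77.5, -146.5]), 34, 0.59)]
top tube [(array([ 79.1, -32.4]), 17, 0.82)]
top clamp_post [(array([ 41.6, -98.4]), 14, 0.68), (array([115.3, -95.3]), 73, 0.47)]
scene clamp_pin [(array([116.8, -94.8]), 77, 0.55), (array([78.1, 78.3]), 31, 0.54)]
scene tube_left [(array([76.4, 77.3]), 28, 0.88)]
scene tube_right [(array([  76.7, -142.7]), 30, 0.81)]
scene tube [(array([ 42.6, 302.2]), 3, 0.17)]
scene clamp_post [(array([ 44.6, -93.7]), 16, 0.95), (array([  68.5, -143.6]), 44, 0.69)]
```

View pics/c1z.png

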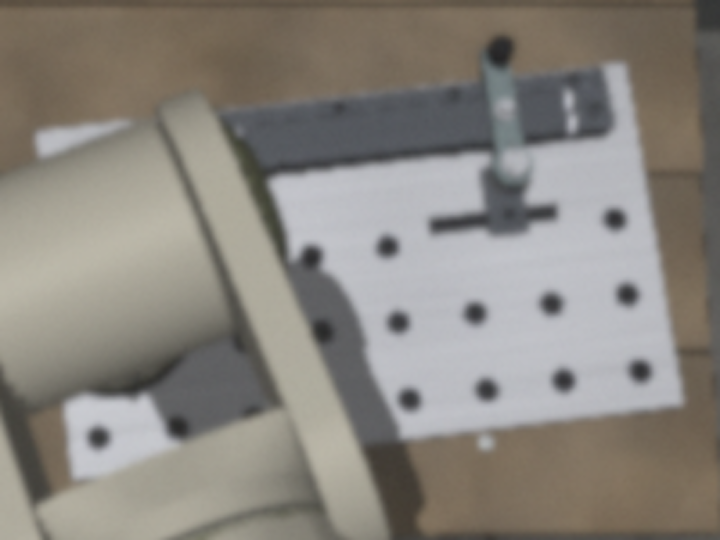

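View pics/c1sz.png

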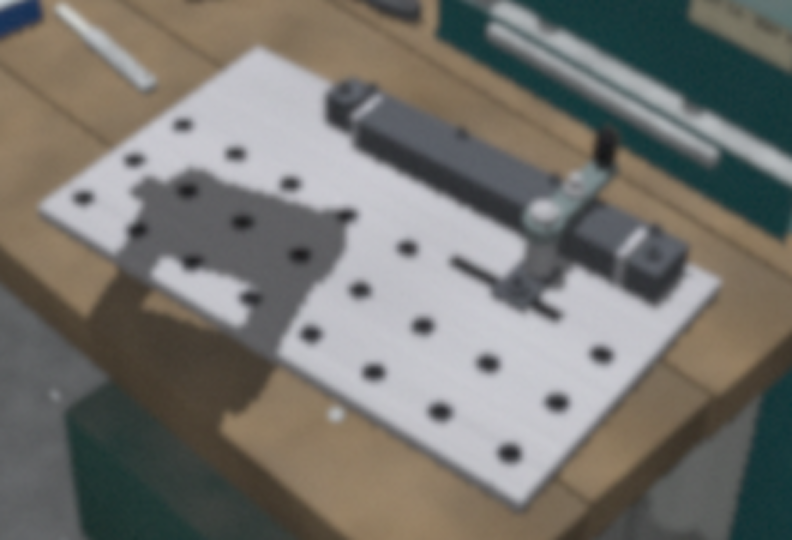

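Both close-ups show the tube flat in the bay between the stops, with the arm straight across it (grip at (500,48) in the top crop). The force rise confirmed the arm had met its stop.

```bash
python3 -c "
from bench import bot
print(bot.hand_in())"
```

```text
the job is handed in; nothing more can be done
None
```

I handed the job in at about 50 s on the robot clock: the tube was pushed home, flat along the back fence between the stops, and then the clamp arm was swung straight across it to its stop; the small things round the jig were not touched.

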